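# Clamp a round bar in the vee block, hand-tight against its end stop

## Robot

A 6-joint arm with a two-finger parallel gripper is mounted at the origin on a cart in front of the work surface, level with it; the furniture and walls round the work are solid. World frame = base frame: x ahead of the robot, y to its left, z up, the work surface at z = 0. Lengths are in m, angles in rad, forces in N, time in s.
With the tool pointing down it reaches from about 0.375 to 0.9 m from the base axis. Payload 3.1 kg.
Tool frame: the origin (TCP) lies midway between the tips of the shut fingers; the grasp point (between the pads) lies manip.hold_point_z behind it (manip.hold_point_z is the distance from the TCP to the grasp point, in m); z points along the fingers, y is the direction in which the jaws open and shut (so a half turn about z gives the same grasp; the last joint's range is limited). The gripper opens to 85 mm and grips with 20 to 120 N. Pads are 22 mm wide; open, the fingers measure 114 mm over their backs; the gripper's body (76 mm by 85 mm) begins 54 mm behind the grasp point. The pads swing forward as they close: fully open they stand 13 mm farther back than shut.
Start: joints at [1.095, 0.527, 1.433, -0, 1.181, -0.178], TCP at [0.183, 0.598, 0.231] pointing down, gripper open.
Joint ranges: [-3.08, 3.08], [-0.75, 2.2], [0.22, 2.44], [-1.43, 4.57], [0, 2.65], [-2.85, 2.85]. Speed limits (rad/s): [2.79, 2.79, 3.14, 3.14, 3.14, 3.14].

## Interface

Orientations are given as a unit quaternion [x, y, z, w].
In Python, from station import manip, snapshot, workorder, models gives the robot as it stands.
- The arm moves only by the tool jog_arm, never from a script. Its argument "commands" is a list of rows, each a list of 5 numbers: the opening in per cent of the stroke, from 0 (shut) to 100 (fully open), then the shift along the world's x, y, z in cm, then the turn about the world's z in rad. A call has 1 to 8 rows; each row shifts and turns the pose as measured when the row begins; what a row does not reach is not made up. A row lasts 1/12 s, in which the tool goes at most 41.7 mm and 7.16 degrees, less where a joint would pass 70% of its speed; a pose out of reach is approached as far as the arm can. A call with a gripper value outside its range is refused whole. The fingers move at their own pace and stop on an object; "squeeze" is the grip in N (left out, the last holds). Time passes only in rows, so rows that do not move let the fingers close. It gives the time, the measured TCP pose, the force and the opening at its end, in the units of the state.
- manip.sense(): the state, without advancing time (a new reading comes with each control period).
- snapshot(name): name is "side" or "top"; returns a dict with "image" (480x640x3 uint8, red, green, blue), "intrinsics" (3x3 intrinsics, pixels), "extrinsics" (4x4, takes a point from camera to world coordinates). Camera axes: x right, y down, z forward; pixel columns grow to the right and rows downward; lengths in m; the calibration is good to about 2 mm. A picture is of the moment at which its call begins. There is no depth.
- workorder.sign_off(): hands the job in, once; it reports no verdict.
Trained networks look in a picture, given as the dict that the camera call returned (one of the last four; its "shot" number tells which), for a name from the list of things; names that differ only in an ending like _2 or _b are one class to them, and where a whole thing is asked for, a point or a joint stands for the part that bears it (a point fixed in the world has none). Each returns a list of dicts, best first, with "score" (0 to 1); they miss things now and then, are a little off and sometimes report something else, mostly with a low value. They report only what shows in the picture. A call takes as long as a camera call.
- models.find_in(picture, name): "centre" ([x, y, z] in m, in world coordinates, good to about 4 mm: the middle of the surface that is visible of it).
- models.pinpoint(picture, name): "centre" ([x, y, z] in m, in world coordinates, good to about 4 mm: a listed point, or the origin of a listed thing).
The state is a dict: "t": time; "q": joint angles; "qd": joint speeds; "tau": joint torques, N m; "tcp_pos": TCP position; "tool_rot": TCP orientation; "force": force on the tool from outside, world axes, zero at the start; "ft_torque": the same for the moment, N m; "finger_gap": opening from 0.0 (shut) to 1.0 (fully open).
Only numpy, scipy, OpenCV 4.12 (cv2) and the standard library are available. Lean on these libraries where they do the work, as an engineer would, in place of code of your own. Each camera call takes 0.05 s, during which the arm holds its last target. There are 200 camera calls.

## Task

Set up the round bar in the vee block for its hardness test: slide it along the vee, gently, until its far end bears on the end stop, then screw the stirrup clamp down on it by its black knob, which sinks as it is turned clockwise, so the grip has to ride down with it. Nip the screw up hand-tight, to about 100 N on the bar (0.16 N m more than the screw takes to turn freely), so that the bar is held firmly but not marked by overtightening, and let go with the bar still against the stop. Leave the caliper, the mounted specimen and the hex key lying where they are.

Things in the scene. Friction and masses are not known exactly. Their poses are not given: they have to be found in the camera images.
- vee_block: Bright steel vee block 100 mm long (x), 70 wide (y), top at z = 54 mm, on a grey base plate 130 x 96 x 10 mm bolted to the bench. Origin: centre of the plate's underside, on the bench; x runs along the vee to the end stop (away from the robot, within about 25 degrees of its x), z up. The 90 degree vee carries the bar's axis at z = 49 mm.
- bridge_top (a point): Top centre of the boss on the bridge of the dark steel stirrup clamp over the block: x = 15 mm in the block's frame, z = 101 mm; boss 25 mm in diameter. Bridge 26 mm along the vee, 85 mm across it, z = 86 to 96 mm. The clamp screw passes through it.
- stop_face (a point): The end stop's face, where the bar's far end must bear: x = 50 mm in the block's frame, at the height of the bar's axis. The stop is a dark steel plate 30 mm wide, 8 mm thick, up to z = 62 mm, screwed to the block's far end.
- end_stop: The end stop plate itself; its origin and axes are those of the vee block.
- bar: Plain round metal bar, 30 mm in diameter, 110 mm long, 0.45 to 0.7 kg, lying in the vee under the stirrup; origin at its centre, x along it towards the stop. It starts 12 to 35 mm short of the stop and slides along the vee with about 3 to 7 N.
- bar_centre (a point): Centre of the bar (half-way along, on its axis); x along its length towards the stop.
- bar_far (a point): Centre of the bar's far end face, the one that meets the stop.
- bar_near (a point): Centre of the bar's near end face, where it can be pushed; it stands out of the block towards the robot. With the bar home it is 10 mm out of the block and 75 mm from the knob's axis.
- knob_grip (a point): Centre (half-way up) of the clamp's black fluted knob, 40 mm in diameter, 24 mm high, on a vertical screw, with a white mark on its top. Clockwise seen from above lowers it, 10 mm a turn (1.6 mm per radian). It starts 5 to 9 mm (3 to 6 rad) above the height at which the pad touches the bar, where it stands at about z = 124 mm. It stays where it is left.
- clamp_screw: The screw with its knob, one turning piece; origin at the centre of the knob's underside, z up. Turning it takes 0.28 N m against friction, which also locks it where it is left; each 10 N of clamping force adds 0.016 N m. At rest, friction can hide up to 0.28 N m either way: judge by the rise over free-running readings taken in the same way.
- clamp_pad: Round steel swivel pad, 19 mm in diameter, on the foot of the screw, which presses on the top of the bar; it goes up and down with the screw but does not turn. Origin: centre of its underside, 60 mm below the middle of the knob. Once it bears, each further 0.1 rad of the knob adds roughly 13 N; heights are not measured well enough to set it.
- caliper_mid (a point): Caliper lying on the bench in front of the block (73 x 214 x 9 mm), near its middle. Leave it alone.
- specimen_mid (a point): Black mounted specimen puck, 30 mm in diameter, 16 mm high, behind the block (its centre). Leave it alone.
- hex_key_mid (a point): Small black hex key, 31 x 78 x 5 mm, lying to the right of the block. Leave it alone.

How it is judged:
By the outcome, as a careful person would: the job done as asked, in the order asked, and still so for the second after the job is handed in, with the robot touching nothing.
It also fails if it takes over 72 s, if anything falls off the work surface, if the arm or the gripper's body presses on something with over 40 N, if the wrist force passes 120 N, or if a joint passes its speed limit or range.

## Working session

There is one attempt and no reset: what is moved stays moved. The work goes in short steps, Python scripts to look and compute and a tool call to move; the robot and the scene stay as the last step left them, time stands still between calls to the robot, and variables do not carry over. Pictures are saved under pics/ and viewed, about 8 in all and at most 12, crops included, and the job is handed in when it is done.

Besides the shell and the picture viewer there is one more tool, called after "Call:" as a command line: name --pt "numbers of a row" for each row, then --argument value for the rest. jog_arm: Moves the arm, as the interface text tells. Its arguments: {"type":"object","properties":{"commands":{"type":"array","items":{"type":"array","items":{"type":"number"}}},"squeeze":{"type":"number"}},"required":["commands"]}

```bash
mkdir -p pics; cat > h.py <<'E'
import numpy as np, cv2
from station import manip, snapshot, workorder, models
def look(names, cams=("side","top"), save=None):
    for c in cams:
        p=snapshot(c)
        if save: cv2.imwrite(f"pics/{save}_{c}.png",p["image"][:,:,::-1])
        for n in names:
            r=models.pinpoint(p,n)[:1]
            for d in r: print(c,n,np.round(d["centre"],4),round(d["score"],2),{k:v for k,v in d.items() if k not in("centre","score")})
def st():
    s=manip.sense()
    for k in("t","q","tcp_pos","tool_rot","force","ft_torque","finger_gap"): print(k,np.round(s[k],3))
E
python3 - <<'E'
from h import *
look(["vee_block","bridge_top","stop_face","bar_centre","bar_far","bar_near","knob_grip","clamp_pad","caliper_mid","specimen_mid","hex_key_mid"],save="a")
st(); print(manip.hold_point_z)
for c in("side","top"):
    p=snapshot(c);print(p["intrinsics"],p["extrinsics"])
E
```

```text
side vee_block [0.5188 0.1794 0.0023] 0.86 {}
side bridge_top [0.5314 0.1841 0.1051] 0.92 {}
side stop_face [0.5607 0.1934 0.0478] 0.79 {}
side bar_centre [0.4847 0.1691 0.0463] 0.58 {}
side bar_far [0.5387 0.189  0.0505] 0.84 {}
side bar_near [0.4302 0.1553 0.0528] 0.95 {}
side knob_grip [0.5288 0.1826 0.1313] 0.69 {}
side clamp_pad [0.5382 0.1846 0.0727] 0.74 {}
side caliper_mid [ 0.3336  0.1718 -0.0004] 0.82 {}
side hex_key_mid [ 0.4563 -0.033   0.0031] 0.65 {}
top vee_block [ 0.5155  0.1838 -0.0028] 0.72 {}
top bridge_top [0.5289 0.1864 0.0994] 0.9 {}
top stop_face [0.5691 0.1937 0.0505] 0.95 {}
top bar_centre [0.4881 0.1684 0.0518] 0.66 {}
top bar_far [0.5434 0.1896 0.0491] 0.96 {}
top bar_near [0.4306 0.1577 0.0475] 0.96 {}
top knob_grip [0.531  0.1831 0.126 ] 0.56 {}
top clamp_pad [0.5294 0.1848 0.0692] 0.61 {}
top caliper_mid [0.3368 0.1684 0.0035] 0.83 {}
top specimen_mid [0.7013 0.1093 0.0074] 0.82 {}
top hex_key_mid [ 0.4629 -0.0325  0.0079] 0.5 {}
t 1.2
q [ 1.096  0.527  1.433  0.     1.181 -0.178]
tcp_pos [0.183 0.598 0.231]
tool_rot [ 0.148  0.989  0.    -0.   ]
force [-0.631  0.41  -0.133]
ft_torque [-0.005 -0.005 -0.044]
finger_gap 1.002
0.0187
[[524.13080881   0.         321.02051187]
 [  0.         524.13080881 244.70145953]
 [  0.           0.           1.        ]] [[ 0.79079367 -0.35136607  0.50118584  0.10185441]
 [-0.61177477 -0.42775214  0.66540193 -0.45967049]
 [-0.01941635 -0.83280849 -0.55322059  0.56473142]
 [ 0.          0.          0.          1.        ]]
[[603.57089695   0.         326.3555534 ]
 [  0.         603.57089695 237.67448731]
 [  0.           0.           1.        ]] [[-0.0798042  -0.97457834  0.20935221  0.3242948 ]
 [-0.99679113  0.0793339  -0.0106568   0.10426844]
 [-0.00622284 -0.20953088 -0.97778223  1.00969734]
 [ 0.          0.          0.          1.        ]]
```

View pics/a_side.png

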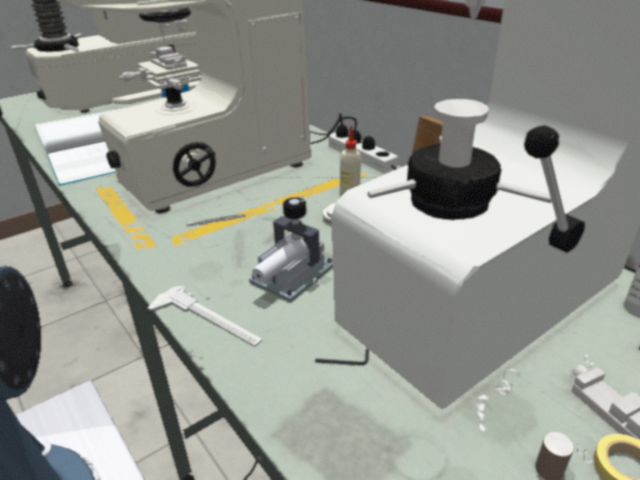

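View pics/a_top.png

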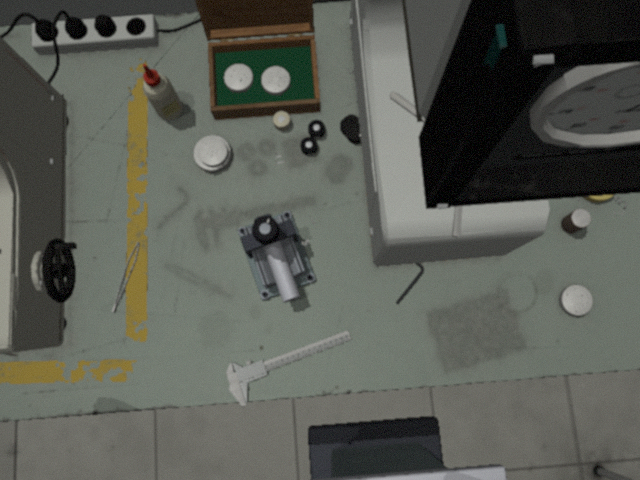

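Side view: bar in the vee (near end at px 262,272), knob at (294,208), and the hardness tester well to the right. The top view agrees, with the knob at (265,228), the bar's near end at (290,296), and the caliper in front. Block yaw is about 0.28 rad and the bar is about 25–30 mm short of the stop. I'll move to a pre-push pose with the fingers shut.

Call:
jog_arm --pt "0 1.5 -3.8 0 0.08" --pt "0 1.5 -3.8 0 0.08" --pt "0 1.5 -3.8 0 0.08" --pt "0 1.5 -3.8 0 0.08" --pt "0 1.5 -3.8 0 0.08" --pt "0 1.5 -3.8 0 0.08" --pt "0 1.5 -3.8 0 0.08" --pt "0 1.5 -3.8 0 0.0" --squeeze 40

```text
t: 1.97
tcp_pos: [0.3025, 0.2936, 0.232]
tool_rot: [-0.153, 0.988, 0.005, 0.002]
force: [1.5, 1.5, 0.5]
finger_gap: 0.0
```

Call:
jog_arm --pt "0 2.0 -3.0 0 0" --pt "0 1.8 -3.0 0 0" --pt "0 1.8 -3.0 0 0" --pt "0 1.5 -3.0 0 0" --pt "0 1.0 -2.6 -2 0" --pt "0 0.2 0 -3 -0.02" --pt "0 0 0 -3 0" --pt "0 0 0 -3 0"

```text
t: 2.63
tcp_pos: [0.4014, 0.1321, 0.1278]
tool_rot: [-0.137, 0.99, 0.003, 0.019]
force: [0.1, -0.1, -0.3]
finger_gap: -0.002
```

```bash
python3 - <<'E'
from h import *
st(); look(["bar_near","bar_far","stop_face","knob_grip","bridge_top"])
E
```

```text
t 2.633
q [ 0.045  0.442  2.054  0.016  0.609 -1.813]
tcp_pos [0.401 0.132 0.128]
tool_rot [-0.137  0.99   0.003  0.019]
force [ 0.085 -0.075 -0.259]
ft_torque [-0.042  0.041 -0.007]
finger_gap -0.002
side bar_near [0.431  0.1571 0.0537] 0.85 {}
side bar_far [0.5405 0.1868 0.0476] 0.67 {}
side stop_face [0.5612 0.1914 0.047 ] 0.96 {}
side knob_grip [0.5285 0.1837 0.1339] 0.82 {}
side bridge_top [0.5328 0.1851 0.1003] 0.81 {}
top bar_near [0.5263 0.1878 0.1195] 0.23 {}
top bar_far [0.5421 0.1887 0.0489] 0.82 {}
top stop_face [0.5656 0.1932 0.0493] 0.61 {}
top knob_grip [0.5321 0.1815 0.1281] 0.69 {}
top bridge_top [0.5291 0.1863 0.1044] 0.85 {}
```

Call:
jog_arm --pt "0 -0.8 1.4 0 0" --pt "0 0 0 -2.5 0" --pt "0 0 0 -2.5 0" --pt "0 0 0 -2.5 0" --pt "0 0 0 -1.0 0" --pt "0 0 0 0 0"

```text
t: 3.73
tcp_pos: [0.3968, 0.1492, 0.0458]
tool_rot: [-0.139, 0.99, 0.003, 0.026]
force: [-0.1, -0.0, 0.6]
finger_gap: 0.004
```

Call:
jog_arm --pt "0 0.6 0.17 -0.4 0" --pt "0 0.6 0.17 0 0" --pt "0 0.4 0.11 0 0" --pt "0 0.2 0.06 0 0" --pt "0 0.2 0.06 0 0" --pt "0 0.2 0.06 0 0" --pt "0 0.2 0.06 0 0" --pt "0 0.2 0.06 0 0"

```text
t: 4.4
tcp_pos: [0.4241, 0.1573, 0.0448]
tool_rot: [-0.14, 0.99, 0.002, 0.025]
force: [-3.4, -3.6, -0.1]
finger_gap: 0.003
```

Call:
jog_arm --pt "0 0.2 0.06 0 0" --pt "0 0.2 0.06 0 0" --pt "0 0.2 0.06 0 0" --pt "0 0.2 0.06 0 0" --pt "0 0.2 0.06 0 0" --pt "0 0.2 0.06 0 0"

```text
t: 4.9
tcp_pos: [0.4237, 0.1581, 0.0441]
tool_rot: [-0.141, 0.99, 0.002, 0.012]
force: [-3.5, -3.1, 2.9]
finger_gap: 0.0
```

```bash
python3 - <<'E'
from h import *
st(); look(["bar_near","bar_far","stop_face"])
E
```

```text
t 4.9
q [ 0.106  0.651  2.023  0.01   0.445 -1.756]
tcp_pos [0.424 0.158 0.044]
tool_rot [-0.141  0.99   0.002  0.012]
force [-3.489 -3.053  2.861]
ft_torque [-0.619  0.621 -0.003]
finger_gap 0.0
side bar_near [0.4351 0.1569 0.051 ] 0.57 {}
side bar_far [0.5408 0.1855 0.0477] 0.93 {}
side stop_face [0.543  0.1873 0.0486] 0.65 {}
```

Call:
jog_arm --pt "0 0.35 0.1 0 0" --pt "0 0.35 0.1 0 0" --pt "0 0.35 0.1 0 0" --pt "0 0.35 0.1 0 0"

```text
t: 5.63
tcp_pos: [0.4248, 0.1596, 0.0436]
tool_rot: [-0.141, 0.99, 0.001, -0.002]
force: [-5.3, -2.4, 3.3]
finger_gap: 0.0
```

Call:
jog_arm --pt "0 0.6 0.17 0 0" --pt "0 0.6 0.17 0 0" --pt "0 0.6 0.17 0 0"

```text
t: 5.88
tcp_pos: [0.4334, 0.1633, 0.0431]
tool_rot: [-0.141, 0.99, 0.001, -0.012]
force: [-4.8, -3.6, 3.3]
finger_gap: 0.0
```

Call:
jog_arm --pt "0 0.6 0.17 0 0" --pt "0 0.6 0.17 0 0"

```text
t: 6.05
tcp_pos: [0.4398, 0.166, 0.0428]
tool_rot: [-0.142, 0.99, 0.001, -0.019]
force: [-5.8, -2.3, 2.5]
finger_gap: -0.002
```

```bash
python3 - <<'E'
from h import *
st(); look(["bar_near","bar_far","stop_face"],save="b")
E
```

```text
t 6.05
q [ 0.121  0.672  1.934  0.003  0.573 -1.736]
tcp_pos [0.44  0.166 0.043]
tool_rot [-0.142  0.99   0.001 -0.019]
force [-5.765 -2.296  2.527]
ft_torque [-0.36   0.768 -0.003]
finger_gap -0.002
side bar_near [0.4516 0.1613 0.0515] 0.56 {}
side bar_far [0.5591 0.1915 0.0493] 0.84 {}
side stop_face [0.5635 0.1918 0.0499] 0.85 {}
```

Call:
jog_arm --pt "0 0.5 0.14 0 0" --pt "0 0.5 0.14 0 0"

```text
t: 6.62
tcp_pos: [0.446, 0.168, 0.0426]
tool_rot: [-0.142, 0.99, 0.001, -0.023]
force: [-11.8, -6.8, 7.3]
finger_gap: 0.002
```

Call:
jog_arm --pt "0 0.5 0.14 0 0" --pt "0 0.5 0.14 0 0"

```text
t: 6.78
tcp_pos: [0.4455, 0.168, 0.0426]
tool_rot: [-0.143, 0.989, -0.0, -0.035]
force: [-9.8, -6.4, 9.0]
finger_gap: 0.005
```

Call:
jog_arm --pt "0 -0.5 -0.14 0 0" --pt "0 -1.5 -0.4 0 0" --pt "0 -1.0 -0.3 1.5 0" --pt "0 0 0 4 0" --pt "50 0 0 4 0.1" --pt "100 0 0 4 0.1" --pt "100 0 0 3 0.1" --pt "100 0 0 0 0.1"

```text
t: 7.45
tcp_pos: [0.4299, 0.1603, 0.216]
tool_rot: [-0.343, 0.939, -0.009, -0.016]
force: [0.7, 0.7, -0.3]
finger_gap: 0.564
```

```bash
python3 - <<'E'
from h import *
st(); look(["bar_near","bar_far","stop_face","knob_grip","bridge_top"],save="c")
i=cv2.imread("pics/c_side.png")[170:330,210:370];j=cv2.imread("pics/c_top.png")[190:350,195:355]
cv2.imwrite("pics/c.png",cv2.resize(np.hstack([i,j]),(800,400),interpolation=cv2.INTER_CUBIC))
E
```

```text
t 7.45
q [ 0.129  0.341  1.832 -0.029  0.996 -2.127]
tcp_pos [0.43  0.16  0.216]
tool_rot [-0.343  0.939 -0.009 -0.016]
force [ 0.672  0.666 -0.344]
ft_torque [-0.001 -0.022 -0.036]
finger_gap 0.564
side bar_near [0.4527 0.1657 0.0498] 0.86 {}
side bar_far [0.5659 0.1952 0.0484] 0.64 {}
side stop_face [0.565  0.1925 0.0502] 0.59 {}
side knob_grip [0.5292 0.1847 0.1327] 0.93 {}
side bridge_top [0.53   0.1838 0.1017] 0.92 {}
```

View pics/c.png

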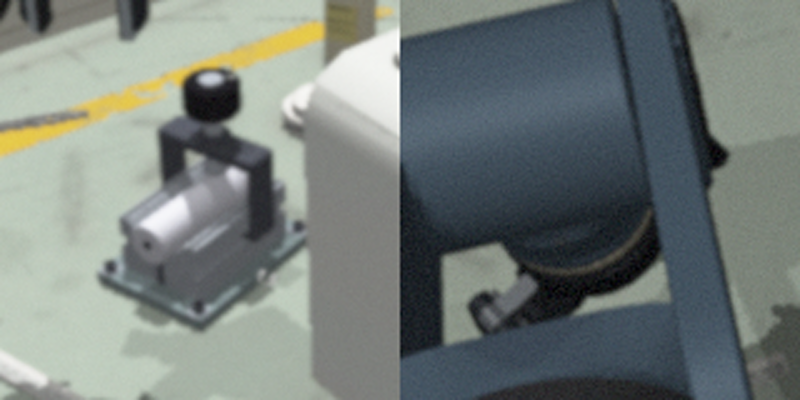

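Left crop: bar against the stop, with its near end at about (150,245), and the knob at (212,92). The networks put bar_far level with stop_face within 1–3 mm. The right crop shows mostly the arm. Next I'll move over the knob.

Call:
jog_arm --pt "100 2.0 0.48 0 0.12" --pt "100 2.0 0.48 0 0.12" --pt "100 2.0 0.48 0 0.12" --pt "100 2.0 0.48 0 0.12" --pt "100 1.8 0.48 0 0.0" --pt "100 0 0 0 0"

```text
t: 8.55
tcp_pos: [0.523, 0.1839, 0.2068]
tool_rot: [-0.563, 0.826, -0.013, -0.026]
force: [0.9, -0.1, 0.7]
finger_gap: 0.999
```

```bash
python3 - <<'E'
from h import *
st(); look(["knob_grip"],cams=("side",))
E
```

```text
t 8.55
q [ 0.161  0.481  1.605 -0.051  1.092 -2.582]
tcp_pos [0.523 0.184 0.207]
tool_rot [-0.563  0.826 -0.013 -0.026]
force [ 0.887 -0.053  0.687]
ft_torque [ 0.015 -0.07   0.032]
finger_gap 0.999
side knob_grip [0.5289 0.1851 0.1347] 0.61 {}
```

Call:
jog_arm --pt "100 0.7 0 0 0" --pt "100 0 0 -2.2 0" --pt "100 0 0 -2.2 0" --pt "100 0 0 -2.2 0" --pt "100 0 0 -1.8 0" --pt "100 0 0 0 0"

```text
t: 9.15
tcp_pos: [0.522, 0.1818, 0.1212]
tool_rot: [-0.562, 0.826, -0.012, -0.029]
force: [-2.4, -1.1, -0.6]
finger_gap: 1.003
```

```bash
python3 - <<'E'
from h import *
st(); look(["knob_grip"],cams=("side",),save="d")
i=cv2.imread("pics/d_side.png")[150:310,210:410]
cv2.imwrite("pics/d.png",cv2.resize(i,(750,600),interpolation=cv2.INTER_CUBIC))
E
```

```text
t 9.15
q [ 0.158  0.603  1.675 -0.058  0.908 -2.57 ]
tcp_pos [0.522 0.182 0.121]
tool_rot [-0.562  0.826 -0.012 -0.029]
force [-2.417 -1.136 -0.593]
ft_torque [-0.001  0.002  0.006]
finger_gap 1.003
side knob_grip [0.5339 0.1833 0.1322] 0.7 {}
```

View pics/d.png

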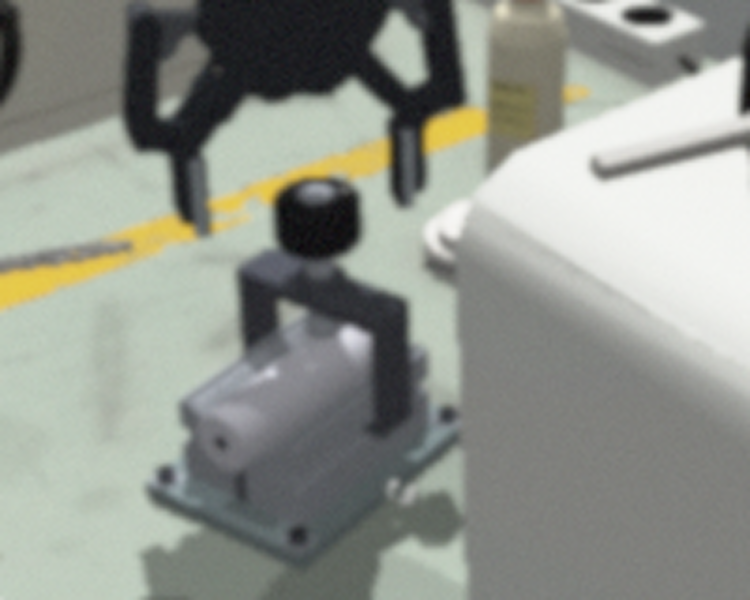

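The fingers straddle the knob: tips at about (205,230) and (405,200), knob at (317,215). I'll shift 8 mm in x and come down 9 mm.

Call:
jog_arm --pt "100 0.6 0.1 -0.6 0" --pt "100 0.5 0.1 -0.5 0" --pt "100 0 0 0 0"

```text
t: 9.5
tcp_pos: [0.538, 0.1847, 0.1157]
tool_rot: [-0.562, 0.827, -0.014, -0.024]
force: [-1.5, 0.1, 0.6]
finger_gap: 1.001
```

Call:
jog_arm --pt "100 -0.6 -0.1 -0.3 0" --pt "100 0 0 0 0"

```text
t: 9.67
tcp_pos: [0.5332, 0.1839, 0.1135]
tool_rot: [-0.562, 0.827, -0.015, -0.023]
force: [-0.3, -0.4, -0.5]
finger_gap: 0.998
```

Call:
jog_arm --pt "60 -0.2 0 -0.1 0" --pt "55 0 0 0 0" --pt "30 0 0 0 0" --pt "30 0 0 0 0" --pt "30 0 0 0 0" --pt "30 0 0 0 0" --squeeze 70

```text
t: 10.17
tcp_pos: [0.531, 0.1838, 0.1139]
tool_rot: [-0.562, 0.827, -0.015, -0.022]
force: [0.2, 0.3, -0.9]
finger_gap: 0.451
```

```bash
python3 -c "from h import *; st()"
```

```text
t 10.167
q [ 0.159  0.618  1.669 -0.06   0.882 -2.567]
tcp_pos [0.531 0.184 0.114]
tool_rot [-0.562  0.827 -0.015 -0.022]
force [ 0.203  0.264 -0.922]
ft_torque [0.043 0.046 0.005]
finger_gap 0.451
```

Call:
jog_arm --pt "30 0 0 -0.02 -0.12" --pt "30 0 0 -0.02 -0.12" --pt "30 0 0 -0.02 -0.12" --pt "30 0 0 -0.02 -0.12"

```text
t: 10.5
tcp_pos: [0.5309, 0.184, 0.1131]
tool_rot: [-0.343, 0.939, -0.01, -0.025]
force: [-0.2, -0.2, 0.9]
finger_gap: 0.447
```

```bash
python3 -c "from h import *; st()"
```

```text
t 10.5
q [ 0.151  0.624  1.657 -0.038  0.906 -2.096]
tcp_pos [0.531 0.184 0.113]
tool_rot [-0.343  0.939 -0.01  -0.025]
force [-0.169 -0.22   0.939]
ft_torque [0.153 0.093 0.225]
finger_gap 0.447
```

Call:
jog_arm --pt "30 0 0 -0.02 -0.12" --pt "30 0 0 -0.02 -0.12" --pt "30 0 0 -0.02 -0.12" --pt "30 0 0 -0.02 -0.12" --pt "30 0 0 -0.02 -0.12" --pt "30 0 0 -0.02 -0.12"

```text
t: 11.0
tcp_pos: [0.531, 0.1844, 0.1119]
tool_rot: [0.025, 0.999, -0.0, -0.027]
force: [-0.3, 0.1, 1.2]
finger_gap: 0.448
```

```bash
python3 -c "from h import *; st()"
```

```text
t 11.0
q [ 0.131  0.627  1.657  0.01   0.913 -1.397]
tcp_pos [0.531 0.184 0.112]
tool_rot [ 0.025  0.999 -0.    -0.027]
force [-0.297  0.059  1.249]
ft_torque [0.199 0.009 0.282]
finger_gap 0.448
```

Call:
jog_arm --pt "30 0 0 -0.02 -0.12" --pt "30 0 0 -0.02 -0.12" --pt "30 0 0 -0.02 -0.12" --pt "30 0 0 -0.02 -0.12" --pt "30 0 0 -0.02 -0.12" --pt "30 0 0 -0.02 -0.12"

```text
t: 11.5
tcp_pos: [0.5313, 0.1845, 0.1107]
tool_rot: [0.389, 0.921, 0.01, -0.025]
force: [-0.8, -0.1, 0.3]
finger_gap: 0.447
```

```bash
python3 -c "from h import *; st()"
```

```text
t 11.5
q [ 0.113  0.621  1.677  0.054  0.879 -0.694]
tcp_pos [0.531 0.185 0.111]
tool_rot [ 0.389  0.921  0.01  -0.025]
force [-0.786 -0.063  0.253]
ft_torque [ 0.138 -0.137  0.273]
finger_gap 0.447
```

Turned 2.0 rad so far, running freely at about 0.28 N m. I'll go on, in shorter calls once past 3 rad.

Call:
jog_arm --pt "30 0 0 -0.02 -0.12" --pt "30 0 0 -0.02 -0.12" --pt "30 0 0 -0.02 -0.12" --pt "30 0 0 -0.02 -0.12" --pt "30 0 0 -0.02 -0.12" --pt "30 0 0 -0.02 -0.12"

```text
t: 12.0
tcp_pos: [0.5316, 0.1844, 0.1095]
tool_rot: [0.699, 0.715, 0.018, -0.019]
force: [-0.6, -0.6, 0.7]
finger_gap: 0.449
```

```bash
python3 -c "from h import *; st()"
```

```text
t 12.0
q [0.107 0.611 1.707 0.071 0.821 0.036]
tcp_pos [0.532 0.184 0.11 ]
tool_rot [ 0.699  0.715  0.018 -0.019]
force [-0.636 -0.601  0.693]
ft_torque [ 0.047 -0.082  0.291]
finger_gap 0.449
```

Call:
jog_arm --pt "30 0 0 -0.02 -0.12" --pt "30 0 0 -0.02 -0.12" --pt "30 0 0 -0.02 -0.12"

```text
t: 12.25
tcp_pos: [0.5318, 0.1843, 0.1089]
tool_rot: [0.819, 0.573, 0.021, -0.014]
force: [-0.3, 0.2, 0.5]
finger_gap: 0.45
```

```bash
python3 -c "from h import *; st()"
```

```text
t 12.25
q [0.111 0.607 1.72  0.064 0.792 0.417]
tcp_pos [0.532 0.184 0.109]
tool_rot [ 0.819  0.573  0.021 -0.014]
force [-0.272  0.158  0.476]
ft_torque [-0.027 -0.084  0.274]
finger_gap 0.45
```

Call:
jog_arm --pt "30 0 0 -0.02 -0.12" --pt "30 0 0 -0.02 -0.12" --pt "30 0 0 -0.02 -0.12" --pt "30 0 0 -0.02 -0.12"

```text
t: 12.58
tcp_pos: [0.5318, 0.1842, 0.1081]
tool_rot: [0.935, 0.353, 0.024, -0.008]
force: [0.3, -0.1, 0.1]
finger_gap: 0.446
```

```bash
python3 -c "from h import *; st()"
```

```text
t 12.583
q [0.121 0.604 1.732 0.039 0.762 0.943]
tcp_pos [0.532 0.184 0.108]
tool_rot [ 0.935  0.353  0.024 -0.008]
force [ 0.313 -0.063  0.07 ]
ft_torque [-0.037  0.005  0.279]
finger_gap 0.446
```

Call:
jog_arm --pt "30 0 0 -0.02 -0.12" --pt "30 0 0 -0.02 -0.12" --pt "30 0 0 -0.02 -0.12"

```text
t: 12.83
tcp_pos: [0.5318, 0.1841, 0.1076]
tool_rot: [0.985, 0.173, 0.025, -0.002]
force: [0.4, 0.1, 1.4]
finger_gap: 0.448
```

```bash
python3 -c "from h import *; st()"
```

```text
t 12.833
q [0.131 0.604 1.735 0.01  0.752 1.347]
tcp_pos [0.532 0.184 0.108]
tool_rot [ 0.985  0.173  0.025 -0.002]
force [0.418 0.145 1.362]
ft_torque [0.027 0.054 0.301]
finger_gap 0.448
```

Call:
jog_arm --pt "30 0 0 -0.02 -0.12" --pt "30 0 0 -0.02 -0.12"

```text
t: 13.0
tcp_pos: [0.5318, 0.184, 0.1074]
tool_rot: [0.998, 0.049, 0.026, 0.001]
force: [-0.8, -0.6, 0.5]
finger_gap: 0.45
```

```bash
python3 -c "from h import *; st()"
```

```text
t 13.0
q [ 0.138  0.605  1.733 -0.011  0.752  1.618]
tcp_pos [0.532 0.184 0.107]
tool_rot [0.998 0.049 0.026 0.001]
force [-0.836 -0.575  0.549]
ft_torque [0.012 0.028 0.319]
finger_gap 0.45
```

Call:
jog_arm --pt "30 0 0 -0.02 -0.12"

```text
t: 13.08
tcp_pos: [0.5318, 0.184, 0.1073]
tool_rot: [1.0, -0.013, 0.026, 0.003]
force: [0.2, -0.1, 1.6]
finger_gap: 0.448
```

```bash
python3 -c "from h import *; st()"
```

```text
t 13.083
q [ 0.142  0.606  1.732 -0.021  0.754  1.753]
tcp_pos [0.532 0.184 0.107]
tool_rot [ 1.    -0.013  0.026  0.003]
force [ 0.166 -0.079  1.556]
ft_torque [0.022 0.015 0.416]
finger_gap 0.448
```

Call:
jog_arm --pt "30 0 0 -0.01 -0.06"

```text
t: 13.17
tcp_pos: [0.5318, 0.184, 0.1072]
tool_rot: [0.999, -0.044, 0.026, 0.004]
force: [-0.4, 0.2, 1.3]
finger_gap: 0.446
```

```bash
python3 -c "
from h import *
st(); snapshot('side'); st()"
```

```text
t 13.167
q [ 0.144  0.606  1.73  -0.027  0.756  1.822]
tcp_pos [0.532 0.184 0.107]
tool_rot [ 0.999 -0.044  0.026  0.004]
force [-0.419  0.172  1.301]
ft_torque [-0.01   0.085  0.408]
finger_gap 0.446
t 13.217
q [ 0.144  0.607  1.73  -0.027  0.756  1.823]
tcp_pos [0.532 0.184 0.107]
tool_rot [ 0.999 -0.044  0.026  0.004]
force [-0.867 -1.351  0.97 ]
ft_torque [-0.173  0.034  0.144]
finger_gap 0.44
```

Call:
jog_arm --pt "30 0 0 -0.01 -0.06" --pt "30 0 0 -0.01 -0.06"

```text
t: 13.38
tcp_pos: [0.5318, 0.1839, 0.1071]
tool_rot: [0.994, -0.103, 0.026, 0.006]
force: [-0.3, -0.1, -0.0]
finger_gap: 0.448
```

```bash
python3 -c "from h import *; st()"
```

```text
t 13.383
q [ 0.148  0.608  1.728 -0.036  0.76   1.951]
tcp_pos [0.532 0.184 0.107]
tool_rot [ 0.994 -0.103  0.026  0.006]
force [-0.336 -0.119 -0.039]
ft_torque [0.047 0.038 0.33 ]
finger_gap 0.448
```

Call:
jog_arm --pt "30 0 0 -0.01 -0.05"

```text
t: 13.47
tcp_pos: [0.5318, 0.1839, 0.1071]
tool_rot: [0.991, -0.128, 0.025, 0.007]
force: [-0.8, -1.1, 0.6]
finger_gap: 0.446
```

```bash
python3 -c "from h import *; st()"
```

```text
t 13.467
q [ 0.149  0.608  1.726 -0.04   0.762  2.005]
tcp_pos [0.532 0.184 0.107]
tool_rot [ 0.991 -0.128  0.025  0.007]
force [-0.762 -1.138  0.606]
ft_torque [0.021 0.041 0.361]
finger_gap 0.446
```

Call:
jog_arm --pt "30 0 0 -0.01 -0.05"

```text
t: 13.55
tcp_pos: [0.5318, 0.1839, 0.107]
tool_rot: [0.988, -0.152, 0.025, 0.008]
force: [-0.3, -0.4, 0.5]
finger_gap: 0.448
```

```bash
python3 -c "from h import *; st()"
```

```text
t 13.55
q [ 0.151  0.609  1.725 -0.044  0.765  2.058]
tcp_pos [0.532 0.184 0.107]
tool_rot [ 0.988 -0.152  0.025  0.008]
force [-0.34  -0.383  0.513]
ft_torque [0.086 0.024 0.358]
finger_gap 0.448
```

Call:
jog_arm --pt "30 0 0 -0.02 -0.12"

```text
t: 13.63
tcp_pos: [0.5318, 0.1839, 0.1069]
tool_rot: [0.977, -0.211, 0.025, 0.01]
force: [1.3, 0.6, 0.2]
finger_gap: 0.445
```

```bash
python3 -c "
from h import *
st(); snapshot('side'); print(manip.sense()['ft_torque']); snapshot('side'); print(manip.sense()['ft_torque'],manip.sense()['tau'])"
```

```text
t 13.633
q [ 0.154  0.61   1.722 -0.052  0.771  2.186]
tcp_pos [0.532 0.184 0.107]
tool_rot [ 0.977 -0.211  0.025  0.01 ]
force [1.331 0.581 0.249]
ft_torque [0.121 0.077 0.401]
finger_gap 0.445
[-0.13928118  0.05225378  0.17959069]
[-0.1180849   0.02177636 -0.08851629] [ 7.01940190e-01 -4.08106613e+01 -1.16634464e+01  2.98924162e-02
 -2.49030534e-01  3.96348936e-01]
```

Call:
jog_arm --pt "30 0 0 -0.01 -0.06"

```text
t: 13.82
tcp_pos: [0.5318, 0.1839, 0.1069]
tool_rot: [0.971, -0.237, 0.025, 0.01]
force: [-0.3, 0.6, 1.8]
finger_gap: 0.444
```

```bash
python3 -c "
from h import *
st()"
```

```text
t 13.817
q [ 0.155  0.611  1.72  -0.055  0.774  2.244]
tcp_pos [0.532 0.184 0.107]
tool_rot [ 0.971 -0.237  0.025  0.01 ]
force [-0.328  0.58   1.763]
ft_torque [0.093 0.033 0.45 ]
finger_gap 0.444
```

The last moving reading, 0.45 N m, is about 0.17 above free running, and the angle past contact agrees. I'll release and retreat straight up.

Call:
jog_arm --pt "60 0 0 0 0" --pt "100 0 0 0 0" --pt "100 0 0 0 0" --pt "100 0 0 0 0" --pt "100 0 0 0 0" --pt "100 0 0 1.0 0" --pt "100 0 0 3 0" --pt "100 0 0 4 0"

```text
t: 14.48
tcp_pos: [0.5255, 0.1828, 0.1815]
tool_rot: [0.973, -0.232, 0.015, 0.013]
force: [0.8, -0.8, 0.3]
finger_gap: 0.999
```

Call:
jog_arm --pt "100 0 0 3 0" --pt "100 -2 0 2 0" --pt "100 -3 0 0 0" --pt "100 -3 0 0 0" --pt "100 -2 0 0 0" --pt "100 0 0 0 0"

```text
t: 14.98
tcp_pos: [0.4291, 0.1835, 0.248]
tool_rot: [0.973, -0.231, 0.027, 0.008]
force: [0.5, -0.3, -0.3]
finger_gap: 1.002
```

```bash
python3 - <<'E'
from h import *
st(); look(["bar_near","bar_far","stop_face","knob_grip","clamp_pad","bridge_top","caliper_mid","hex_key_mid","specimen_mid"],save="e")
i=cv2.imread("pics/e_side.png")[160:320,210:410]
cv2.imwrite("pics/e.png",cv2.resize(i,(750,600),interpolation=cv2.INTER_CUBIC))
E
```

```text
t 14.983
q [ 0.188  0.278  1.819 -0.043  1.002  2.247]
tcp_pos [0.429 0.183 0.248]
tool_rot [ 0.973 -0.231  0.027  0.008]
force [ 0.461 -0.272 -0.331]
ft_torque [0.042 0.07  0.02 ]
finger_gap 1.002
side bar_near [0.4589 0.1619 0.0502] 0.75 {}
side bar_far [0.5651 0.1938 0.0473] 0.87 {}
side stop_face [0.5594 0.1927 0.0475] 0.84 {}
side knob_grip [0.5301 0.1876 0.1259] 0.72 {}
side clamp_pad [0.5354 0.1873 0.0647] 0.55 {}
side bridge_top [0.5276 0.1864 0.104 ] 0.71 {}
side caliper_mid [3.336e-01 1.716e-01 2.000e-04] 0.67 {}
side hex_key_mid [ 0.4552 -0.0334  0.0033] 0.63 {}
side specimen_mid [0.5288 0.186  0.1036] 0.75 {}
top hex_key_mid [ 0.4605 -0.0284  0.0052] 0.48 {}
top specimen_mid [0.7034 0.1064 0.0067] 0.77 {}
```

View pics/e.png

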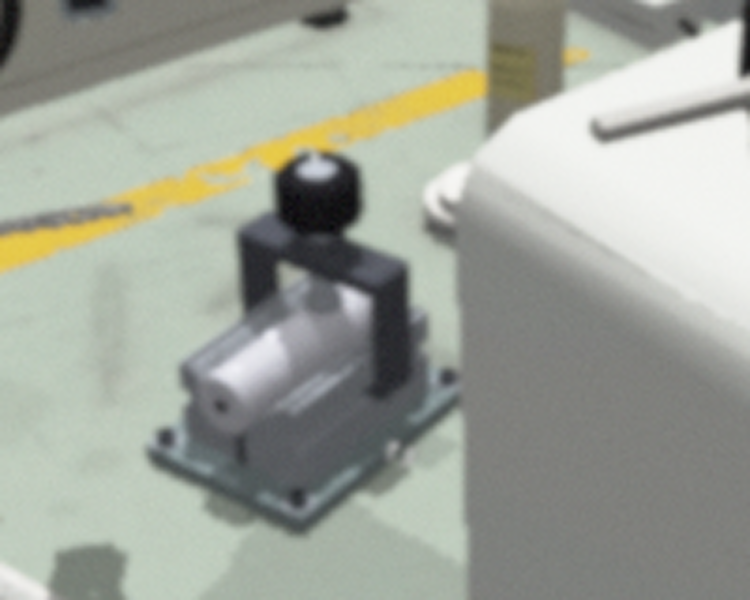

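The picture shows the bar where it was pushed, with its near end at (220,400), same as before clamping. The knob has sunk, with the pad on the bar, and the gripper is clear.

```bash
python3 -c "
from h import *
print(workorder.sign_off())"
```

```text
the job is handed in; nothing more can be done
None
```

The bar is pushed home against the end stop and clamped at roughly 100 N by my estimate. The job is handed in at about 15 s on the robot's clock, and the gripper is clear of everything.

- **Bar on the stop:** I pushed it about 22 mm with the shut fingers. Force along the vee rose from about 6 N to 13 N and the bar stopped moving. In the last side picture it is in the same place as before clamping. The network puts its far end 0 to 6 mm past the stop face, which is about its own error.
- **Clamp:** I turned the knob about 4.9 rad clockwise in one grip, riding down with it. It ran free at about 0.28 N m, and the last reading while turning was 0.45 N m, a rise of 0.17.
- **Clamping force is uncertain:** the tightening readings scattered by about 0.04 N m and did not rise steadily. One stretch read 0.41 to 0.42, then the next fell to 0.33. A line through them, using the given stiffness, puts the bar at about 95 to 100 N. I would allow 15 to 25 N either way.
- **Other items:** the caliper and hex key were found within a few mm of their starting places. The specimen was too in the top view, but the side view reported it at the clamp, which I took as a false hit. I did not look at all three in a close picture at the end.

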